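# Park the index plunger and rock the lathe into gear

### The job

The dividing work on the small bench lathe is finished: pull up its sprung index plunger and twist it into its rest notch, so that it stays up and frees the spindle. Then put the lathe into gear: ease the gear knob over from neutral towards the chuck and rock the chuck by hand until the teeth drop into mesh and the knob goes fully home, without forcing the teeth. Leave the knob in gear, the plunger parked and everything else on the bench where it lies.

Things in the scene. Friction and masses are not known exactly. Their poses are not given: they have to be found in the camera images.
- lathe: Grey bench lathe, fixed, 530 mm long. Origin on the bench under the spindle axis, in the plane of the headstock's chuck-side face. z up; y along the spindle (axis 145 mm high) from the chuck (-y) into the headstock; -x is the operator's side, near the robot. Along y: chuck -54 to -16 mm, brass blank to -97, headstock 0 to 140, belt guard to 183 (182 mm high); toolpost -157, tailstock beyond.
- headstock_top (a point): Point on the flat top of the headstock's belt-side housing (185 mm high, y 100 to 140 mm), at its edge towards the open bay. The chuck-side housing (y 0 to 28 mm) is round, radius 37 mm about the spindle axis. Between them the index ring, teeth and sliding collar lie open to view from above. The motor behind (+x) is under 115 mm high. Axes as the lathe's.
- plunger_knob (a point): Centre of the index plunger's round black knob on the headstock, 28 mm across, 22 mm tall, axis vertical, 40 mm along the lathe's +y, 225 mm above the bench when down (knob 214 to 236 mm). Under it a milled steel sleeve, up to 209 mm high and 15 mm out from the axis: keep the fingertips above 212 mm. Its axes are the lathe's, turned by plunger_twist.
- plunger_lift (a joint): Plunger's lift, m: 0 = down in a notch of the index ring, spindle locked; 0.013 = end stop. Its spring pulls down with 4 N when down, 9 N at the stop. The cross pin under the knob clears the sleeve for turning from 0.0105 up. It lies at 0.010 on the sleeve's plain top (not parked) and at 0.007 when parked in the rest notch. Let go unturned, it snaps down.
- plunger_twist (a joint): Turn of the plunger knob about vertical, rad, -2 to 2, positive anticlockwise from above, 0 with the cross pin in the deep slot. The shallow rest notch is centred on a quarter turn either way (1.57 or -1.57) and wide: let down anywhere between 1.2 and 1.92 (or -1.2 and -1.92) the pin drops in and stays.
- gear_knob_grip (a point): Grip point of the black gear knob on the headstock, on its vertical axis, 120 mm along the lathe's +y, 207 mm above the bench. The knob is an upright bar 46 mm long, 13 mm thick, 24 mm tall (193 to 217 mm above the bench) on a round 46 mm skirt. This point's -x axis runs along the bar to its nose with the white line. Keep the fingertips above 194 mm.
- gear_knob (a joint): Gear knob angle, rad: 0 = neutral, nose towards the operator; 1.40 = in gear, nose towards the chuck; grows anticlockwise from above. An over-centre spring (at most 0.1 N m) pushes it back below 0.55, onward above. Turned to 0.75 and let go it runs on until the teeth meet at 0.90 to 0.96, leans on them, and springs home when they line up. Turned hard on blocked teeth it forces them.
- chuck_center (a point): Middle of the three-jaw chuck's round steel body, on the spindle axis, 145 mm above the bench, 35 mm along the lathe's -y. Plain cylinder, 56 mm across, 38 mm long, axis along the lathe's y. From above it can be gripped across its diameter, fingers on its two sides (lathe x), and turned by tilting the grip about that axis. It turns with the spindle.
- spindle: Spindle with chuck, index ring and clutch teeth; turns about the lathe's y. Origin on its axis in the headstock face's plane; its z is near vertical at the start. Plunger down: locked, with 0.02 rad of play each way. Plunger up: turns without end, lightly (0.02 N m, about 0.04 with the teeth leaning on it). In gear it also drags the belt (0.14 N m in all) and can still be turned.
- clutch_teeth (a point): On the spindle axis, at the tips of the spindle's ring of twelve steel teeth (pitch 0.524 rad) beside the notched index ring. At the start the collar's teeth face them tooth to tooth, up to 0.13 rad off, unknown which way. They line up after turning the spindle 0.06 to 0.26 rad one way, or at most 0.36 rad the other; the window is about 0.12 rad wide.
- collar: Brass sliding collar on the spindle line, 54 mm across, four teeth towards the spindle's. The gear knob moves it 10 mm per rad towards the chuck: teeth meet after 9 mm, full mesh after 14 mm. The belt keeps it from turning. Origin on the spindle axis, in the headstock face's plane when in neutral.
- chuck_key: Bystander: steel T-shaped chuck key, 60 mm long with a 52 mm cross bar, lying in the lathe's chip tray. Origin: centre of its underside.
- chip_brush: Bystander: small brush, 150 mm long, lying in the chip tray in front of the carriage. Origin: centre of its underside.
- oil_bottle: Bystander: small pale plastic oil bottle with a black cap, 28 mm across and 75 mm tall, standing in the chip tray at the belt-guard end. Origin: centre of its underside.
- calipers: Bystander: digital calipers, 205 mm long, lying on the bench between the robot and the lathe. Origin: underside, middle of the beam.
- tape_roll: Bystander: green roll of tape, 64 mm across and 50 mm tall, standing on the bench to the left of the lathe. Origin: centre of its underside.
- bench_block: Bystander: dark steel bench block, 75 x 75 x 19 mm, on the bench to the left of the lathe. Origin: centre of its underside.
- hex_driver: Bystander: hex driver with a black T handle, 105 mm blade, on the bench to the left of the lathe. Origin: underside, where the blade leaves the handle.
- hammer: Bystander: hammer, 240 mm long, on the bench right of the lathe. Origin: underside, middle of its length.

How it is judged (in metres and radians):
On the way, in this order (a step that is already met when the one before it is completed fails the run):
1. the plunger is pulled up and parked in its rest notch (value of joint plunger_lift between 0.006 and 0.0085 m and (value of joint plunger_twist above 1.05 rad or value of joint plunger_twist below -1.05 rad)), for 0.3 s.
2. the teeth are in mesh and the gear knob is home (value of joint gear_knob above 1.3 rad), for 0.3 s.
At the end, for the whole second after the job is handed in: The plunger stays parked in its rest notch (lift 6 to 8.5 mm, turned at least 1.05 rad either way), the gear knob is home in gear (over 1.3 of 1.4 rad) and the spindle stands still (under 0.1 rad/s) (all of step 1 and value of joint gear_knob above 1.3 rad and angular speed of spindle below 0.1 rad/s); the robot touches nothing.
It fails at once if the gear teeth are forced together (over 80 N) (contact force between collar and spindle above 80 N).
It fails at once if something else on the bench is moved by more than 20 mm (distance of any of chuck_key, chip_brush, oil_bottle, calipers, tape_roll, bench_block, hex_driver, hammer from where it was at the start of the episode above 0.02 m).
It also fails if it takes over 58 s, if anything falls off the work surface, if the arm or the gripper's body presses on something with over 40 N, if the wrist force passes 120 N, or if a joint passes its speed limit or range.

### The arm

A 6-joint arm with a two-finger parallel gripper is mounted at the origin on the work surface. World frame = base frame: x ahead of the robot, y to its left, z up, the work surface at z = 0. Lengths are in m, angles in degrees, forces in N, time in s.
With the tool pointing down it reaches from about 0.35 to 0.875 m from the base axis. Payload 4.2 kg.
Tool frame: the origin (TCP) lies midway between the tips of the shut fingers; the grasp point (between the pads) lies 19 mm behind it; z points along the fingers, y is the line along which they close (so a half turn about z gives the same grasp; the last joint's range is limited). The gripper opens to 87 mm and grips with 3 to 60 N. Pads are 19 mm wide; open, the fingers measure 117 mm over their backs; the gripper's body (75 mm by 190 mm) begins 51 mm behind the grasp point.
Start: joints at [-59.897, 22.042, 0.453, 0, -68.411, -14.817], TCP at [0.165, -0.603, 0.223] pointing down, gripper open.
Joint ranges: [-179.83, 179.83], [-69.29, 118.12], [-61.27, 80.66], [-181.25, 117.63], [-171.15, -9.14], [-177.46, 177.46]. Speed limits (degrees/s): [159.86, 159.86, 180, 180, 180, 180].

### API

Orientations are given as a 3x3 rotation matrix whose columns are the frame's x, y, z axes.
In Python, from station import r, cams gives the robot as it stands (r), with the cameras (cams).
- The arm moves only by the tool steer_hand, called after "Request:" as name(argument=value, ...) on one line, values as JSON. Schema: {"type":"object","properties":{"steps":{"type":"array","items":{"type":"object","properties":{"finger_gap":{"type":"number"},"x":{"type":"number"},"y":{"type":"number"},"z":{"type":"number"},"drx":{"type":"number"},"dry":{"type":"number"},"drz":{"type":"number"}},"additionalProperties":false,"required":["finger_gap"]},"minItems":1,"maxItems":8},"only":{"type":"string"},"quiet":{"type":"boolean"},"lines":{"type":"string"}},"required":["steps"],"additionalProperties":false}. steps is a list of rows, 1 to 8 of them, each an object with the fields finger_gap (the opening from 0.0 (shut) to 1.0 (fully open)), x, y, z (the shift in a scale on which 1.0 is 0.75 m), drx, dry, drz (a rotation vector in normalised numbers (1 is 2 pi rad)); a field left out counts as zero (the opening has to be given); each row is the pose to reach, as a shift and turn from the pose commanded when the call began, along the tool's axes at that moment; what a row does not reach only later rows make up. A row lasts 1/10 s, in which the tool goes at most 0.05 m and 8.59 degrees, less where a joint would pass 70% of its speed; a pose out of reach is approached as far as the arm can. The fingers move at their own pace and stop on an object; the grip force is fixed at half the most. Time passes only in rows, so rows that do not move let the fingers close. The tool returns the time, the measured TCP pose, the force, the opening and the grip force at its end. only (a regular expression) keeps the lines of the reply that match it, lines (a string "A,B") keeps lines A to B, and quiet returns only ok. Shift and turn numbers lie between -1 and 1, and a call with a number outside is refused. Input that does not fit is refused with a message, and nothing moves.
- r.sense(): the state, without advancing time (a new reading comes with each control period).
- cams.capture(name): name is "scene" or "side" or "wrist"; returns a dict with "pixels" (400x640x3 uint8, red, green, blue), "z_map" (400x640 float32, m along the optical axis (not along the pixel's ray), 0 where there is no reading), "K" (3x3 intrinsics, pixels), "world_from_camera" (4x4, takes a point from camera to world coordinates). Camera axes: x right, y up, looking along -z (the intrinsics and any distortion apply to the point x, -y, -z); pixel columns grow to the right and rows downward; lengths in m; the calibration is good to about 2 mm. The wrist camera is an equidistant fisheye: a pixel r from the principal point sees the ray r / f radians off the axis. A picture is of the moment at which its call begins.
- r.finish_job(): hands the job in; it is judged then, once.
The state is a dict: "time_s": time; "joints": joint angles; "joint_velocities": joint speeds; "effort": joint torques, N m; "tcp_pos": TCP position; "ee_rot": TCP orientation; "wrist_force": force on the tool from outside, world axes, zero at the start; "moment": the same for the moment, N m; "gripper_width": opening from 0.0 (shut) to 1.0 (fully open); "gripper_force": force on a finger pad.
Only numpy, scipy, OpenCV 4.12 (cv2) and the standard library are available. Lean on these libraries where they do the work, as an engineer would, in place of code of your own. Each camera call takes 0.05 s, during which the arm holds its last target. There are 200 camera calls.

## Working session

There is one attempt and no reset: what is moved stays moved. The work goes in short steps, Python scripts to look and compute and a tool call to move; the robot and the scene stay as the last step left them, time stands still between calls to the robot, and variables do not carry over. Pictures are saved under pics/ and viewed, at most 10 in all, crops included, and the job is handed in when it is done.

```bash
ls; mkdir -p pics
```

Create h.py:
```python
import numpy as np, cv2
from station import r, cams
def cap(n,f=None):
    c=cams.capture(n)
    if f: cv2.imwrite('pics/'+f,c['pixels'][:,:,::-1])
    return c
def pts(c):
    z=c['z_map'];K=c['K'];v,u=np.mgrid[:z.shape[0],:z.shape[1]]
    x=(u-K[0,2])/K[0,0]*z;y=(v-K[1,2])/K[1,1]*z
    P=np.stack([x,-y,-z],-1);T=c['world_from_camera']
    return P@T[:3,:3].T+T[:3,3]
```

Run:
```python
from h import *
a=cap('scene','scene0.png');b=cap('side','side0.png')
for c in(a,b):print(c['K'],c['world_from_camera'].round(3),(c['z_map']>0).mean())
np.savez('v0.npz',ap=a['pixels'],aP=pts(a),bp=b['pixels'],bP=pts(b),az=a['z_map'],bz=b['z_map'])
s=r.sense();print(s)
```

```text
pics
station.py
[[388.57105373   0.         310.96734564]
 [  0.         388.57105373 202.57830516]
 [  0.           0.           1.        ]] [[-0.761 -0.464  0.454  0.916]
 [ 0.649 -0.532  0.544  0.487]
 [-0.011  0.709  0.706  0.885]
 [ 0.     0.     0.     1.   ]] 0.99590625
[[498.91228736   0.         305.71812165]
 [  0.         498.91228736 202.4380843 ]
 [  0.           0.           1.        ]] [[-0.988  0.108 -0.112  0.306]
 [-0.156 -0.673  0.723  1.012]
 [ 0.003  0.732  0.682  1.19 ]
 [ 0.     0.     0.     1.   ]] 0.99621484375
{'time_s': 0.1, 'joints': array([-5.98983444e+01,  2.20864119e+01,  3.89162233e-01, -2.25924721e-02,
       -6.84116882e+01, -1.48162826e+01]), 'joint_velocities': array([-0.02300473, -0.18995673,  0.24628053,  0.15096356,  0.0141231 ,
        0.12629673]), 'effort': array([-2.91187534e-04, -3.91690385e+01,  1.87935287e+01,  4.23192590e+00,
        1.34368622e-02, -7.24729921e-05]), 'tcp_pos': array([ 0.16463278, -0.60238483,  0.22158607]), 'ee_rot': array([[-9.64663038e-01, -2.63485897e-01, -6.36363329e-04],
       [-2.63486632e-01,  9.64661314e-01,  1.82877096e-03],
       [ 1.32019728e-04,  1.93182098e-03, -9.99998125e-01]]), 'wrist_force': array([-0.81799115, -0.07564778,  0.02321857]), 'moment': array([-0.00200979, -0.04835459,  0.04165543]), 'gripper_force': 0.0, 'gripper_width': 1.0021335135857092}
```

View pics/scene0.png

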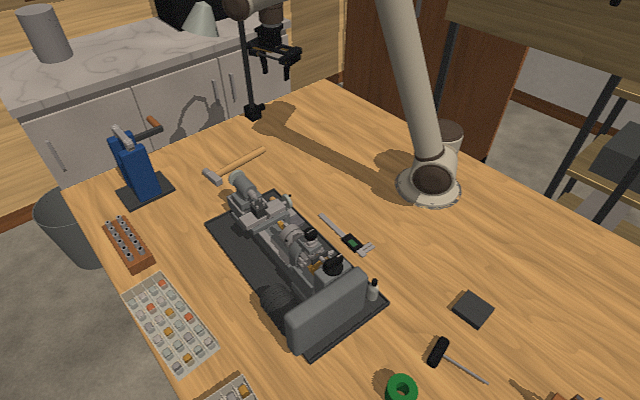

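View pics/side0.png

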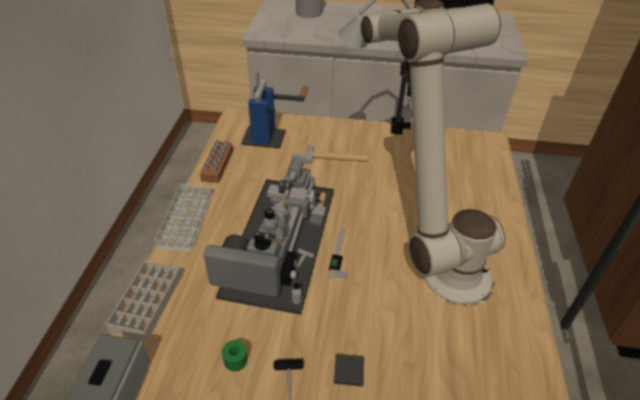

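The scene view shows the lathe with the black plunger knob near (310,235) and the gear knob near (333,263); in the side view they are near (270,213) and (263,243). The belt guard is in front of both.

Run:
```python
import numpy as np,cv2
d=np.load('v0.npz')
for p,P,win in((d['ap'],d['aP'],(215,285,290,355)),(d['bp'],d['bP'],(200,260,240,290))):
    v0,v1,u0,u1=win
    m=np.zeros(p.shape[:2],bool);m[v0:v1,u0:u1]=1
    dark=m&(p.max(-1)<60)
    for n,lo,hi in(('plunger',.222,.245),('gear',.205,.2215),('skirt',.186,.195)):
        k=dark&(P[...,2]>lo)&(P[...,2]<hi)
        nc,l,s,c=cv2.connectedComponentsWithStats(k.astype(np.uint8))
        for i in range(1,nc):
            if s[i,4]>8:
                q=P[l==i];print(n,s[i],q.mean(0).round(4),np.ptp(q,0).round(3),q[:,2].max().round(4))
    # chuck: z .150-.176 ; guard top 
    g=(P[...,2]>.178)&(P[...,2]<.186)&(P[...,0]>.3)&(P[...,0]<.8)&(np.abs(P[...,1])<.5)
    nc,l,s,c=cv2.connectedComponentsWithStats(g.astype(np.uint8))
    for i in range(1,nc):
        if s[i,4]>60:
            q=P[l==i];print('guard',s[i],q.mean(0).round(4),cv2.minAreaRect(q[:,:2].astype(np.float32)))
    # tray (dark, low)
    hs=(p.max(-1)<75)&(P[...,2]<.03)&(P[...,0]>.3)&(P[...,0]<.8)&(P[...,1]>-.5)&(P[...,1]<.5)
    nc,l,s,c=cv2.connectedComponentsWithStats(hs.astype(np.uint8))
    for i in range(1,nc):
        if s[i,4]>500: q=P[l==i];print('tray',s[i],q.mean(0).round(3),cv2.minAreaRect(q[:,:2].astype(np.float32)))
for n,c in(('s',d['ap'][190:310,240:400]),('b',d['bp'][130:300,190:350])):
    cv2.imwrite(f'pics/crop_{n}.png',cv2.resize(c[:,:,::-1],None,fx=4,fy=3.5,interpolation=cv2.INTER_CUBIC))
```

```text
plunger [304 227  13  13 122] [0.5604 0.0552 0.2321] [0.028 0.024 0.016] 0.2387
gear [324 253  19  16 138] [0.5636 0.1334 0.2136] [0.044 0.015 0.014] 0.2191
skirt [297 240  12  14  23] [0.5747 0.0468 0.1896] [0.004 0.045 0.009] 0.1948
skirt [322 262  21  14 141] [0.5661 0.1412 0.1918] [0.043 0.042 0.008] 0.1949
guard [311 250  17  12  73] [0.5602 0.0895 0.1826] ((0.5608217120170593, 0.0924302190542221), (0.019659917801618576, 0.04449637606739998), 84.56220245361328)
guard [339 258  12  17  76] [0.5357 0.1449 0.1829] ((0.5367029309272766, 0.1470264494419098), (0.04088722914457321, 0.019430583342909813), 34.259647369384766)
guard [313 267  25  18 173] [0.5906 0.1332 0.183 ] ((0.5831134915351868, 0.1302209198474884), (0.039841800928115845, 0.03681395575404167), 88.70769500732422)
guard [ 284  266   83   62 1380] [0.6186 0.171  0.1808] ((0.6129670739173889, 0.1708420217037201), (0.03735429793596268, 0.20024266839027405), 86.49281311035156)
tray [ 205  210   98   94 3044] [ 0.624 -0.146  0.015] ((0.6243232488632202, -0.12688544392585754), (0.39477798342704773, 0.09749727696180344), 86.670
[... 177 characters left out ...]
r [264 209  11  10  82] [0.557  0.0568 0.2334] [0.028 0.027 0.018] 0.2404
gear [254 235  17   9  91] [0.5614 0.1349 0.2137] [0.045 0.016 0.015] 0.2208
skirt [254 243  15   8  61] [0.5615 0.1431 0.1922] [0.039 0.02  0.007] 0.1949
guard [204 238  75  29 892] [0.6032 0.1676 0.182 ] ((0.6113719344139099, 0.15112121403217316), (0.08472707867622375, 0.2019738256931305), 88.12800598144531)
tray [242 180  37  66 674] [ 0.649 -0.16   0.016] ((0.6407194137573242, -0.1675589680671692), (0.32289060950279236, 0.05819347873330116), 86.24958038330078)
tray [ 217  186  116  128 2611] [0.503 0.053 0.017] ((0.55092453956604, -0.053984642028808594), (0.5383919477462769, 0.24974945187568665), 86.41178131103516)
```

View pics/crop_s.png

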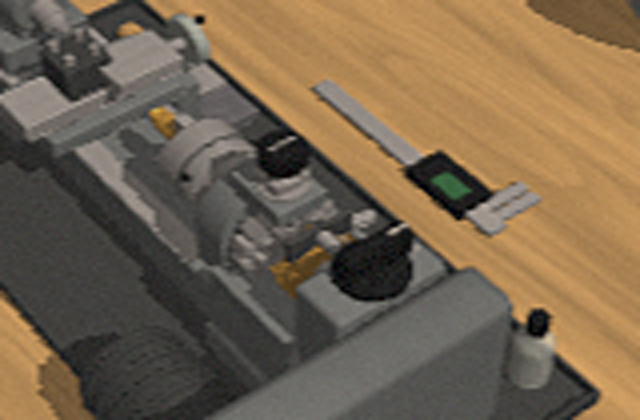

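The crop shows the black plunger knob at crop (285,155), with a white line on top. The gear knob is at (370,265), nose towards the operator, and the brass collar is visible in the bay between them. Next I'll refine the knob centres from their top faces.

Run:
```python
import numpy as np,cv2
d=np.load('v0.npz')
for p,P,win in((d['ap'],d['aP'],(215,285,290,355)),(d['bp'],d['bP'],(200,260,240,290))):
    v0,v1,u0,u1=win
    m=np.zeros(p.shape[:2],bool);m[v0:v1,u0:u1]=1
    q=P[m&(P[...,2]>.2335)&(P[...,2]<.245)];print('pl',len(q),cv2.minEnclosingCircle(q[:,:2].astype(np.float32)),(q.min(0)+q.max(0))/2,q[:,2].mean())
    q=P[m&(P[...,2]>.2145)&(P[...,2]<.2225)&(P[...,1]>.1)];print('gear',len(q),cv2.minAreaRect(q[:,:2].astype(np.float32)),q[:,2].mean())
    q=P[m&(P[...,2]>.188)&(P[...,2]<.196)&(P[...,1]>.1)];print('skirt',len(q),cv2.minEnclosingCircle(q[:,:2].astype(np.float32)))
s=np.array([.1646,-.6024,.2216]);R=np.array([[-.96466,-.26349,-.0006],[-.26349,.96466,.0018],[.0001,.0019,-1]])
print(R.T@(np.array([.560,.053,.30])-s))
```

```text
pl 75 ((0.5578087568283081, 0.05134104937314987), 0.01336298044770956) [0.55780876 0.05184889 0.23618816] 0.23544813281504262
gear 95 ((0.5606228113174438, 0.131918802857399), (0.01206716988235712, 0.043582119047641754), 85.8638687133789) 0.21618642122737064
skirt 153 ((0.5624808073043823, 0.13086998462677002), 0.02324645034968853)
pl 53 ((0.5581446290016174, 0.05434545502066612), 0.01514594629406929) [0.55839456 0.05450069 0.23699219] 0.23665486145772843
gear 56 ((0.5605213046073914, 0.13229621946811676), (0.04467283934354782, 0.015378640033304691), 2.0911433696746826) 0.21742780896626548
skirt 86 ((0.5626497864723206, 0.15206895768642426), 0.035486310720443726)
[-0.55411007  0.52820318 -0.07745752]
```

The rows are not in the units I measure in: shifts go in shares of 0.75 m and turns go in shares of 2 pi rad. I convert before sending: -0.552 m / 0.75 = -0.736, 0.528 m / 0.75 = 0.704, -71 degrees / 360 = -0.1972.

Request:
steer_hand(steps=[{"finger_gap":1,"x":-0.04,"y":0.04,"z":-0.0533,"drz":-0.0222},{"finger_gap":1,"x":-0.736,"y":0.704,"z":-0.0933,"drz":-0.1972},{"finger_gap":1,"x":-0.736,"y":0.704,"z":-0.0933,"drz":-0.1972},{"finger_gap":1,"x":-0.736,"y":0.704,"z":-0.0933,"drz":-0.1972},{"finger_gap":1,"x":-0.736,"y":0.704,"z":-0.0933,"drz":-0.1972},{"finger_gap":1,"x":-0.736,"y":0.704,"z":-0.0933,"drz":-0.1972},{"finger_gap":1,"x":-0.736,"y":0.704,"z":-0.0933,"drz":-0.1972},{"finger_gap":1,"x":-0.736,"y":0.704,"z":-0.0933,"drz":-0.1972}])

```text
time_s: 0.9
tcp_pos: [0.3635, -0.2698, 0.274]
ee_rot: [[-0.108, -0.994, -0.0], [-0.994, 0.108, 0.0], [-0.0, 0.0, -1.0]]
wrist_force: [0.9, -0.3, 0.4]
gripper_width: 0.998
gripper_force: 0.0
```

Add to h.py:
```python
from scipy.spatial.transform import Rotation as Ro
def go(x,y,z,yaw):
    """shift and turn in tool axes to reach a tool-down pose, tool y at yaw (deg)"""
    s=r.sense();R=s['ee_rot'];a=np.radians(yaw)
    Y=np.array([np.cos(a),np.sin(a),0]);Z=np.array([0,0,-1.]);T=np.stack([np.cross(Y,Z),Y,Z],1)
    print('t',s['time_s'],'tcp',s['tcp_pos'].round(4),'yaw',np.degrees(np.arctan2(R[1,1],R[0,1])).round(1),'j',s['joints'].round(0))
    print('shift',(R.T@(np.array([x,y,z])-s['tcp_pos'])).round(4),'rot',np.degrees(Ro.from_matrix(R.T@T).as_rotvec()).round(2))
```

```bash
python3 -c "
from h import *
go(.558,.0525,.29,177)"
```

```text
t 0.9 tcp [ 0.3635 -0.2698  0.274 ] yaw 173.8 j [-16.   3. -17.  -0. -70.  10.]
shift [-0.3414 -0.1585 -0.016 ] rot [ 0.    0.01 -3.21]
```

To row units: -0.341 m / 0.75 = -0.4547, -0.158 m / 0.75 = -0.2107, -3.2 degrees / 360 = -0.0089.

Request:
steer_hand(steps=[{"finger_gap":1,"x":-0.4547,"y":-0.2107,"z":-0.0213,"drz":-0.0089},{"finger_gap":1,"x":-0.4547,"y":-0.2107,"z":-0.0213,"drz":-0.0089},{"finger_gap":1,"x":-0.4547,"y":-0.2107,"z":-0.0213,"drz":-0.0089},{"finger_gap":1,"x":-0.4547,"y":-0.2107,"z":-0.0213,"drz":-0.0089},{"finger_gap":1,"x":-0.4547,"y":-0.2107,"z":-0.0213,"drz":-0.0089},{"finger_gap":1,"x":-0.4547,"y":-0.2107,"z":-0.0213,"drz":-0.0089},{"finger_gap":1,"x":-0.4547,"y":-0.2107,"z":-0.0213,"drz":-0.0089},{"finger_gap":1,"x":-0.4547,"y":-0.2107,"z":-0.0213,"drz":-0.0089}])

```text
time_s: 1.7
tcp_pos: [0.5603, 0.0522, 0.2892]
ee_rot: [[-0.056, -0.998, -0.001], [-0.998, 0.056, 0.0], [-0.0, 0.001, -1.0]]
wrist_force: [-0.0, 0.3, -0.4]
gripper_width: 0.999
gripper_force: 0.0
```

Request:
steer_hand(steps=[{"finger_gap":1},{"finger_gap":1}])

```text
time_s: 1.9
tcp_pos: [0.5586, 0.0493, 0.2891]
ee_rot: [[-0.058, -0.998, -0.002], [-0.998, 0.058, -0.001], [0.001, 0.002, -1.0]]
wrist_force: [0.1, -1.4, -0.2]
gripper_width: 1.001
gripper_force: 0.0
```

```bash
python3 -c "
from h import *
go(.558,.0525,.29,177)
c=cap('wrist','w1.png');print(c['K'],c['world_from_camera'].round(4))
"
```

```text
t 1.9 tcp [0.5586 0.0493 0.2891] yaw 176.7 j [ 22.  14.  -2.  -0. -74. -25.]
shift [-0.0032  0.0008 -0.0009] rot [ 0.12 -0.04 -0.3 ]
[[309.70691629   0.         318.53901324]
 [  0.         309.70691629 203.33453818]
 [  0.           0.           1.        ]] [[-0.9983 -0.0572 -0.0139  0.5551]
 [ 0.0588 -0.9643 -0.2581 -0.0207]
 [ 0.0014 -0.2585  0.966   0.451 ]
 [ 0.      0.      0.      1.    ]]
```

View pics/w1.png

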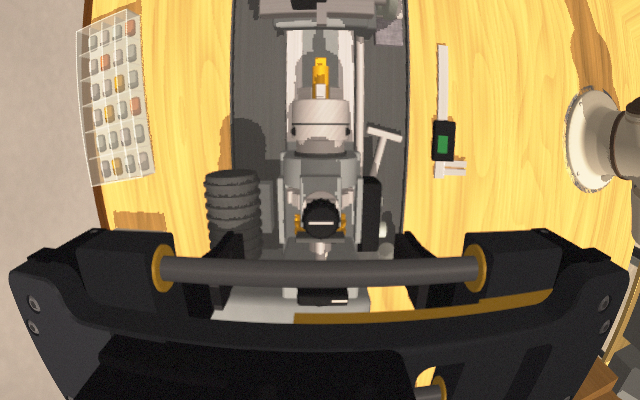

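The wrist view shows the plunger knob at (321,218), the chuck around (321,118) and the bay below it. The gear knob sits at the bottom edge, partly hidden by the gripper. I'll cast rays for the plunger top and the chuck.

Add to h.py:
```python
def fray(c,u,v,z):
    K=c['K'];T=c['world_from_camera'];x,y=(u-K[0,2])/K[0,0],(v-K[1,2])/K[1,1];th=np.hypot(x,y)
    dv=np.array([x/th*np.sin(th),-y/th*np.sin(th),-np.cos(th)]);w=T[:3,:3]@dv
    return T[:3,3]+w*(z-T[2,3])/w[2]
```

Run:
```python
from h import *
im=cv2.imread('pics/w1.png');c=cap('wrist')
g=im.max(-1);m=np.zeros(g.shape,np.uint8);m[190:250,295:345]=(g[190:250,295:345]<45)
z=c['z_map'];
n,l,s,ce=cv2.connectedComponentsWithStats(m)
i=1+s[1:,4].argmax();print(s[i],ce[i],z[218,321],z[210,321])
# depth-gated knob top (optical depth -> height)
K=c['K'];v,u=np.mgrid[:400,:640];x=(u-K[0,2])/K[0,0];y=(v-K[1,2])/K[1,1];th=np.hypot(x,y)+1e-9
d=np.stack([x/th*np.tan(th),-y/th*np.tan(th),-np.ones_like(x)],-1)*z[...,None];T=c['world_from_camera'];P=d@T[:3,:3].T+T[:3,3]
for n,a,zz in(('top',(.2325,.242),.236),):
    k=(P[...,2]>a[0])&(P[...,2]<a[1])&(np.hypot(P[...,0]-.558,P[...,1]-.0525)<.03)
    q=P[k];print(n,k.sum(),cv2.minEnclosingCircle(q[:,:2].astype(np.float32)),q[:,2].mean())
k=(P[...,2]>.13)&(P[...,2]<.18)&(np.abs(P[...,0]-.554)<.05)&(P[...,1]>-.033)&(P[...,1]<-.012)
q=P[k];print('chuck',q.min(0),q.max(0));
for yy in(-.03,-.025,-.02,-.015):
    w=q[(abs(q[:,1]-yy)<.003)];print(yy,w[:,0].min(),w[:,0].max(),w[:,2].max(),w[w[:,2]>w[:,2].max()-.003][:,0].mean())
# y-profile along spindle top
for yy in np.arange(-.09,.03,.006):
    w=P[(abs(P[...,0]-.554)<.006)&(abs(P[...,1]-yy)<.003)&(P[...,2]>.1)&(P[...,2]<.25)];print(round(yy,3),len(w) and w[:,2].mean().round(3),end='; ')
```

```text
[302 199  37  40 693] [320.13275613 214.11832612] 0.22655176 0.22314407
top 990 ((0.5575864911079407, 0.05084926635026932), 0.014528131112456322) 0.2353009484987221
chuck [ 0.52580543 -0.03298007  0.14844877] [ 0.58177929 -0.01200397  0.17455564]
-0.03 0.5258054268972663 0.5795423441392376 0.17411987699374976 0.5523855653366041
-0.025 0.5259368933280358 0.5800231703009875 0.17424732527244757 0.5531233755776737
-0.02 0.5261719350056434 0.5804334805152848 0.17455563625300807 0.5536816910244944
-0.015 0.5262804927021715 0.5817792906339716 0.1739919775936074 0.5537814277098204
-0.09 0; -0.084 0.15; -0.078 0.15; -0.072 0.151; -0.066 0.151; -0.06 0.151; -0.054 0.161; -0.048 0.163; -0.042 0.171; -0.036 0.172; -0.03 0.172; -0.024 0.172; -0.018 0.173; -0.012 0.172; -0.006 0.171; 0.0 0.168; 0.006 0.169; 0.012 0.177; 0.018 0.181; 0.024 0.187;
```

To row units: 0.0735 m / 0.75 = 0.098, 0.06 m / 0.75 = 0.08.

```bash
python3 -c "
from h import *
go(.5577,.0515,.2155,176.7)"
```

```text
t 2.0 tcp [0.5584 0.0482 0.2898] yaw 176.6 j [ 21.  13.  -2.  -0. -74. -25.]
shift [-0.0033  0.0008  0.0743] rot [ 0.05 -0.02 -0.09]
```

Request:
steer_hand(steps=[{"finger_gap":1,"x":-0.0027,"y":0.0013,"z":0.04},{"finger_gap":1,"x":-0.0027,"y":0.0013,"z":0.08},{"finger_gap":1,"x":-0.0027,"y":0.0013,"z":0.098},{"finger_gap":1,"x":-0.0027,"y":0.0013,"z":0.098},{"finger_gap":1,"x":-0.0027,"y":0.0013,"z":0.098}])

```text
time_s: 2.5
tcp_pos: [0.5583, 0.0501, 0.2174]
ee_rot: [[-0.059, -0.998, 0.001], [-0.998, 0.059, -0.0], [0.0, -0.001, -1.0]]
wrist_force: [0.1, -0.4, -0.4]
gripper_width: 1.005
gripper_force: 0.0
```

```bash
python3 -c "
from h import *
go(.5577,.0515,.2155,176.7)"
```

```text
t 2.5 tcp [0.5583 0.0501 0.2174] yaw 176.6 j [ 22.  16.  -9.   0. -65. -25.]
shift [-0.0014  0.0007  0.0019] rot [-0.07 -0.01 -0.11]
```

Good position; close the fingers.

To row units: -0.0012 m / 0.75 = -0.0016, 0.001 m / 0.75 = 0.0013.

Request:
steer_hand(steps=[{"finger_gap":0.0,"x":-0.0016,"y":0.0008,"z":0.0013},{"finger_gap":0,"x":-0.0016,"y":0.0008,"z":0.0013},{"finger_gap":0,"x":-0.0016,"y":0.0008,"z":0.0013},{"finger_gap":0,"x":-0.0016,"y":0.0008,"z":0.0013},{"finger_gap":0,"x":-0.0016,"y":0.0008,"z":0.0013},{"finger_gap":0,"x":-0.0016,"y":0.0008,"z":0.0013},{"finger_gap":0,"x":-0.0016,"y":0.0008,"z":0.0013},{"finger_gap":0,"x":-0.0016,"y":0.0008,"z":0.0013}])

```text
time_s: 3.3
tcp_pos: [0.5576, 0.0523, 0.2155]
ee_rot: [[-0.058, -0.998, -0.0], [-0.998, 0.058, -0.0], [0.0, 0.0, -1.0]]
wrist_force: [-0.0, 0.4, -1.0]
gripper_width: 0.356
gripper_force: 0.0
```

Request:
steer_hand(steps=[{"finger_gap":0},{"finger_gap":0},{"finger_gap":0}])

```text
time_s: 3.6
tcp_pos: [0.5574, 0.0522, 0.2155]
ee_rot: [[-0.059, -0.998, -0.001], [-0.998, 0.059, -0.0], [0.0, 0.001, -1.0]]
wrist_force: [-0.9, 1.5, 0.5]
gripper_width: 0.314
gripper_force: 30.0
```

To row units: -0.012 m / 0.75 = -0.016, -0.008 m / 0.75 = -0.0107.

Request:
steer_hand(steps=[{"finger_gap":0,"z":-0.0053},{"finger_gap":0,"z":-0.0107},{"finger_gap":0,"z":-0.016},{"finger_gap":0,"z":-0.016},{"finger_gap":0,"z":-0.016}])

```text
time_s: 4.1
tcp_pos: [0.5573, 0.0523, 0.2267]
ee_rot: [[-0.059, -0.998, -0.001], [-0.998, 0.059, 0.0], [-0.0, 0.001, -1.0]]
wrist_force: [1.6, -0.1, -9.1]
gripper_width: 0.314
gripper_force: 30.0
```

To row units: -0.0006 m / 0.75 = -0.0008, 56 degrees / 360 = 0.1556.

Request:
steer_hand(steps=[{"finger_gap":0,"z":-0.0008},{"finger_gap":0,"z":-0.0008,"drz":0.0222},{"finger_gap":0,"z":-0.0008,"drz":0.0444},{"finger_gap":0,"z":-0.0008,"drz":0.0667},{"finger_gap":0,"z":-0.0008,"drz":0.0889},{"finger_gap":0,"z":-0.0008,"drz":0.1111},{"finger_gap":0,"z":-0.0008,"drz":0.1333},{"finger_gap":0,"z":-0.0008,"drz":0.1556}])

```text
time_s: 4.9
tcp_pos: [0.5582, 0.0517, 0.228]
ee_rot: [[-0.863, -0.505, 0.001], [-0.505, 0.863, -0.001], [-0.0, -0.001, -1.0]]
wrist_force: [5.0, -2.7, -9.0]
gripper_width: 0.309
gripper_force: 30.0
```

To row units: 35 degrees / 360 = 0.0972.

Request:
steer_hand(steps=[{"finger_gap":0,"drz":0.0222},{"finger_gap":0,"drz":0.0444},{"finger_gap":0,"drz":0.0667},{"finger_gap":0,"drz":0.0889},{"finger_gap":0,"drz":0.0972},{"finger_gap":0,"drz":0.0972}])

```text
time_s: 5.5
tcp_pos: [0.5583, 0.051, 0.2282]
ee_rot: [[-0.997, 0.077, 0.001], [0.077, 0.997, -0.002], [-0.001, -0.002, -1.0]]
wrist_force: [4.7, -4.4, -8.5]
gripper_width: 0.311
gripper_force: 30.0
```

Request:
steer_hand(steps=[{"finger_gap":0,"z":0.0027},{"finger_gap":0,"z":0.0053},{"finger_gap":0,"z":0.0067},{"finger_gap":0,"z":0.0067}])

```text
time_s: 5.9
tcp_pos: [0.5584, 0.051, 0.2234]
ee_rot: [[-0.997, 0.076, 0.001], [0.076, 0.997, -0.002], [-0.001, -0.002, -1.0]]
wrist_force: [3.9, -4.3, -7.3]
gripper_width: 0.314
gripper_force: 30.0
```

To row units: 0.001 m / 0.75 = 0.0013.

Request:
steer_hand(steps=[{"finger_gap":0,"z":0.0013},{"finger_gap":0,"z":0.0013},{"finger_gap":1,"z":0.0013},{"finger_gap":1,"z":0.0013},{"finger_gap":1,"z":0.0013},{"finger_gap":1,"z":0.0013},{"finger_gap":1,"z":0.0013},{"finger_gap":1,"z":0.0013}])

```text
time_s: 6.7
tcp_pos: [0.5576, 0.0524, 0.2223]
ee_rot: [[-0.997, 0.076, 0.0], [0.076, 0.997, 0.0], [-0.0, 0.0, -1.0]]
wrist_force: [1.6, 0.2, -0.9]
gripper_width: 0.774
gripper_force: 0.0
```

Request:
steer_hand(steps=[{"finger_gap":1},{"finger_gap":1,"z":-0.0533},{"finger_gap":1,"z":-0.0933},{"finger_gap":1,"z":-0.0933}])

```text
time_s: 7.1
tcp_pos: [0.56, 0.0526, 0.2973]
ee_rot: [[-0.997, 0.075, 0.01], [0.075, 0.997, 0.002], [-0.01, 0.002, -1.0]]
wrist_force: [0.1, 0.2, -0.5]
gripper_width: 0.996
gripper_force: 0.0
```

```bash
python3 -c "
from h import *
go(.5612,.1315,.3,87)
for n in ('scene','side'):
  c=cap(n,n+'1.png');P=pts(c);w=(np.hypot(P[...,0]-.5577,P[...,1]-.0515)<.018)&(P[...,2]>.215)&(P[...,2]<.26);z=P[w][:,2];print(len(z),np.percentile(z,[50,90,100]))
"
```

```text
t 7.1 tcp [0.56   0.0526 0.2973] yaw 85.7 j [  22.   13.   -2.    0.  -75. -116.]
shift [ 0.0047  0.0788 -0.0026] rot [ 0.14  0.56 -1.32]
153 [0.24009408 0.24309417 0.24480552]
98 [0.24003232 0.24446467 0.24993494]
```

To row units: 0.079 m / 0.75 = 0.1053, 0.04 m / 0.75 = 0.0533, -1 degrees / 360 = -0.0028.

Request:
steer_hand(steps=[{"finger_gap":0.5,"x":0.0027,"y":0.0533},{"finger_gap":0.5,"x":0.004,"y":0.1053,"drz":-0.0028},{"finger_gap":0.5,"x":0.004,"y":0.1053,"drz":-0.0028},{"finger_gap":0.5,"x":0.004,"y":0.1053,"drz":-0.0028},{"finger_gap":0.5,"x":0.004,"y":0.1053,"drz":-0.0028}])

```text
time_s: 7.7
tcp_pos: [0.5602, 0.1307, 0.2911]
ee_rot: [[-0.998, 0.059, -0.002], [0.059, 0.998, -0.001], [0.002, -0.001, -1.0]]
wrist_force: [-0.0, 0.2, 0.2]
gripper_width: 0.633
gripper_force: 0.0
```

```bash
python3 -c "
from h import *
go(.5612,.1317,.1975,86.8)"
```

```text
t 7.7 tcp [0.5602 0.1307 0.2911] yaw 86.6 j [  29.   15.   -0.   -0.  -75. -123.]
shift [-0.0011  0.0012  0.0936] rot [-0.06 -0.11 -0.18]
```

To row units: 0.093 m / 0.75 = 0.124, 0.08 m / 0.75 = 0.1067.

Request:
steer_hand(steps=[{"finger_gap":0.5,"x":-0.0013,"y":0.0013,"z":0.04},{"finger_gap":0.5,"x":-0.0013,"y":0.0013,"z":0.08},{"finger_gap":0.5,"x":-0.0013,"y":0.0013,"z":0.1067},{"finger_gap":0.5,"x":-0.0013,"y":0.0013,"z":0.124},{"finger_gap":0.5,"x":-0.0013,"y":0.0013,"z":0.124},{"finger_gap":0.5,"x":-0.0013,"y":0.0013,"z":0.124}])

```text
time_s: 8.3
tcp_pos: [0.5623, 0.1319, 0.1999]
ee_rot: [[-0.998, 0.059, 0.001], [0.059, 0.998, 0.0], [-0.001, 0.0, -1.0]]
wrist_force: [0.2, 0.5, 0.6]
gripper_width: 0.497
gripper_force: 0.0
```

```bash
python3 -c "
from h import *
go(.5612,.1317,.1975,86.8)"
```

```text
t 8.3 tcp [0.5623 0.1319 0.1999] yaw 86.6 j [  29.   18.   -8.    0.  -63. -123.]
shift [ 0.0011 -0.0002  0.0024] rot [ 0.    0.07 -0.17]
```

Request:
steer_hand(steps=[{"finger_gap":0},{"finger_gap":0},{"finger_gap":0},{"finger_gap":0},{"finger_gap":0},{"finger_gap":0},{"finger_gap":0},{"finger_gap":0}])

```text
time_s: 9.1
tcp_pos: [0.5616, 0.1309, 0.1994]
ee_rot: [[-0.998, 0.059, -0.0], [0.059, 0.998, -0.002], [0.0, -0.002, -1.0]]
wrist_force: [0.8, -5.3, 1.3]
gripper_width: 0.145
gripper_force: 30.0
```

To row units: -45 degrees / 360 = -0.125.

Request:
steer_hand(steps=[{"finger_gap":0,"drz":-0.0167},{"finger_gap":0,"drz":-0.0333},{"finger_gap":0,"drz":-0.05},{"finger_gap":0,"drz":-0.0667},{"finger_gap":0,"drz":-0.0833},{"finger_gap":0,"drz":-0.1},{"finger_gap":0,"drz":-0.1139},{"finger_gap":0,"drz":-0.125}])

```text
time_s: 9.9
tcp_pos: [0.5617, 0.1307, 0.1994]
ee_rot: [[-0.745, -0.667, -0.0], [-0.667, 0.745, -0.002], [0.002, -0.002, -1.0]]
wrist_force: [0.7, -5.7, 1.0]
gripper_width: 0.149
gripper_force: 30.0
```

Request:
steer_hand(steps=[{"finger_gap":0},{"finger_gap":0.6},{"finger_gap":0.6},{"finger_gap":0.6},{"finger_gap":0.6},{"finger_gap":0.6,"z":-0.0533},{"finger_gap":0.6,"z":-0.12},{"finger_gap":0.6,"z":-0.1467}])

```text
time_s: 10.7
tcp_pos: [0.5634, 0.1328, 0.3145]
ee_rot: [[-0.747, -0.665, 0.008], [-0.665, 0.747, 0.002], [-0.008, -0.004, -1.0]]
wrist_force: [0.6, 0.6, -0.4]
gripper_width: 0.59
gripper_force: 0.0
```

Add to h.py:
```python
def gear(f=None):
    for n in('scene','side'):
        c=cap(n,f and n+f);P=pts(c);q=P[(np.hypot(P[...,0]-.5612,P[...,1]-.1317)<.03)&(P[...,2]>.206)&(P[...,2]<.222)]
        if len(q)>9:
            b=q[:,:2].astype(np.float32);e=np.linalg.eigh(np.cov(b.T))[1][:,1];m=cv2.minAreaRect(b);print(n,len(q),'bar angle',(np.degrees(np.arctan2(e[1],e[0]))%180).round(1),m)
```

```bash
python3 -c "
from h import *
gear('2.png');go(.5535,-.0235,.25,177)"
```

```text
scene 118 bar angle 50.6 ((0.561655580997467, 0.12990252673625946), (0.046375006437301636, 0.012879088521003723), 48.360897064208984)
side 97 bar angle 50.9 ((0.5609456896781921, 0.13105317950248718), (0.04718424379825592, 0.015004219487309456), 52.80454635620117)
t 10.8 tcp [0.5633 0.1331 0.3136] yaw 131.7 j [ 29.  14.   2.   0. -77. -78.]
shift [ 0.112  -0.1102  0.063 ] rot [ -0.35   0.41 -45.32]
```

The knob leans on the teeth at about 0.94 rad, as expected. Next, the chuck.

To row units: 0.112 m / 0.75 = 0.1493, -0.11 m / 0.75 = -0.1467, -45 degrees / 360 = -0.125.

Request:
steer_hand(steps=[{"finger_gap":1,"x":0.0453,"y":-0.0453,"drz":-0.0222},{"finger_gap":1,"x":0.0907,"y":-0.0893,"drz":-0.0444},{"finger_gap":1,"x":0.1333,"y":-0.1333,"drz":-0.0667},{"finger_gap":1,"x":0.1493,"y":-0.1467,"z":0.04,"drz":-0.0889},{"finger_gap":1,"x":0.1493,"y":-0.1467,"z":0.08,"drz":-0.1111},{"finger_gap":1,"x":0.1493,"y":-0.1467,"z":0.084,"drz":-0.125},{"finger_gap":1,"x":0.1493,"y":-0.1467,"z":0.084,"drz":-0.125},{"finger_gap":1,"x":0.1493,"y":-0.1467,"z":0.084,"drz":-0.125}])

```text
time_s: 11.6
tcp_pos: [0.5512, -0.0243, 0.2459]
ee_rot: [[-0.06, -0.998, -0.0], [-0.998, 0.06, -0.0], [0.0, 0.0, -1.0]]
wrist_force: [0.4, 0.4, -0.0]
gripper_width: 0.998
gripper_force: 0.0
```

```bash
python3 -c "
from h import *
go(.5535,-.0245,.127,176.8)
c=cap('wrist','w2.png')"
```

```text
t 11.6 tcp [ 0.5512 -0.0243  0.2459] yaw 176.6 j [ 14.  14.  -8.   0. -68. -18.]
shift [ 1.000e-04 -2.400e-03  1.189e-01] rot [ 0.02 -0.01 -0.24]
```

View pics/w2.png

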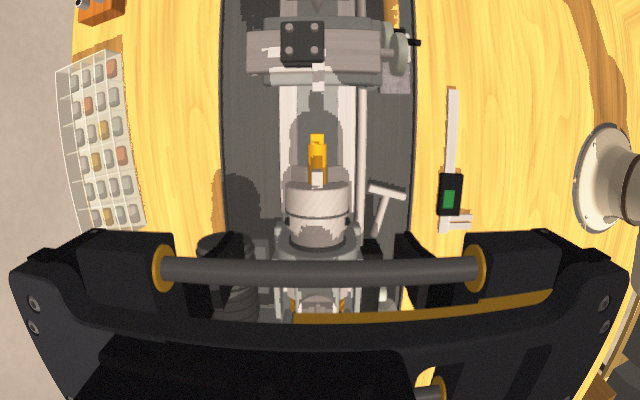

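The chuck body is centred near (318,205), midway between the fingers at about 210 and 410. The lead rod at (360,170) and the chuck key at (385,195) sit lower. I'll check heights under the fingertips before descending.

Run:
```python
from h import *
c=cap('wrist');K=c['K'];z=c['z_map'];v,u=np.mgrid[:400,:640];x=(u-K[0,2])/K[0,0];y=(v-K[1,2])/K[1,1];th=np.hypot(x,y)+1e-9
d=np.stack([x/th*np.tan(th),-y/th*np.tan(th),-np.ones_like(x)],-1)*z[...,None];T=c['world_from_camera'];P=(d@T[:3,:3].T+T[:3,3])
P0=np.load('v0.npz');Q=np.concatenate([P.reshape(-1,3),P0['aP'].reshape(-1,3),P0['bP'].reshape(-1,3)])
a=np.radians(-3.2);D=Q-[.5535,-.0235,0];lx=D[:,0]*np.cos(a)+D[:,1]*np.sin(a);ly=-D[:,0]*np.sin(a)+D[:,1]*np.cos(a)
for lo in range(-90,90,10):
    k=(lx*1e3>=lo)&(lx*1e3<lo+10)&(abs(ly)<.011)&(Q[:,2]<.2);print(lo,k.sum(),Q[k,2].max().round(3) if k.any() else '')
k=(abs(lx)<.006)&(Q[:,2]>.1)&(Q[:,2]<.2)
h=[(e,Q[k&(abs(ly*1e3-e)<2),2].max().round(3) if (k&(abs(ly*1e3-e)<2)).any() else 0) for e in range(-40,40,4)];print(h)
```

```text
-90 144 0.025
-80 139 0.025
-70 116 0.025
-60 118 0.066
-50 131 0.079
-40 149 0.095
-30 240 0.165
-20 349 0.18
-10 376 0.178
0 375 0.177
10 348 0.174
20 259 0.165
30 192 0.089
40 41 0.074
50 146 0.018
60 153 0.017
70 148 0.017
80 147 0.018
[(-40, np.float64(0.155)), (-36, np.float64(0.157)), (-32, np.float64(0.171)), (-28, np.float64(0.174)), (-24, np.float64(0.171)), (-20, np.float64(0.174)), (-16, np.float64(0.174)), (-12, np.float64(0.176)), (-8, np.float64(0.176)), (-4, np.float64(0.178)), (0, np.float64(0.175)), (4, np.float64(0.176)), (8, np.float64(0.177)), (12, np.float64(0.176)), (16, np.float64(0.174)), (20, np.float64(0.177)), (24, np.float64(0.171)), (28, np.float64(0.17)), (32, np.float64(0.172)), (36, np.float64(0.182))]
```

To row units: 0.119 m / 0.75 = 0.1587, 0.11 m / 0.75 = 0.1467.

Request:
steer_hand(steps=[{"finger_gap":1,"y":-0.0029,"z":0.0533},{"finger_gap":1,"y":-0.0029,"z":0.1067},{"finger_gap":1,"y":-0.0029,"z":0.1467},{"finger_gap":1,"y":-0.0029,"z":0.1587},{"finger_gap":1,"y":-0.0029,"z":0.1587},{"finger_gap":1,"y":-0.0029,"z":0.1587}])

```text
time_s: 12.3
tcp_pos: [0.5548, -0.0243, 0.1289]
ee_rot: [[-0.058, -0.998, 0.003], [-0.998, 0.058, 0.0], [-0.0, -0.003, -1.0]]
wrist_force: [0.7, 0.5, 0.3]
gripper_width: 1.004
gripper_force: 0.0
```

```bash
python3 -c "
from h import *
go(.5535,-.0245,.127,176.8)"
```

```text
t 12.3 tcp [ 0.5548 -0.0243  0.1289] yaw 176.7 j [ 14.  20. -17.   0. -53. -18.]
shift [0.0003 0.0013 0.0019] rot [-0.2   0.02 -0.12]
```

Request:
steer_hand(steps=[{"finger_gap":0},{"finger_gap":0},{"finger_gap":0},{"finger_gap":0},{"finger_gap":0},{"finger_gap":0},{"finger_gap":0}])

```text
time_s: 13.0
tcp_pos: [0.5527, -0.0246, 0.1272]
ee_rot: [[-0.059, -0.998, -0.001], [-0.998, 0.059, -0.0], [0.0, 0.001, -1.0]]
wrist_force: [-3.4, 0.3, 3.5]
gripper_width: 0.63
gripper_force: 30.0
```

To row units: -0.0025 m / 0.75 = -0.0033, -0.0019 m / 0.75 = -0.0025, 8 degrees / 360 = 0.0222.

Request:
steer_hand(steps=[{"finger_gap":0,"y":-0.0008,"drx":0.0056},{"finger_gap":0,"y":-0.0016,"drx":0.0111},{"finger_gap":0,"y":-0.0025,"drx":0.0167},{"finger_gap":0,"y":-0.0033,"z":-0.0003,"drx":0.0222},{"finger_gap":0,"y":-0.0033,"z":-0.0003,"drx":0.0222},{"finger_gap":0,"y":-0.0033,"z":-0.0003,"drx":0.0222}])

```text
time_s: 13.6
tcp_pos: [0.5552, -0.0247, 0.1274]
ee_rot: [[-0.059, -0.989, 0.137], [-0.998, 0.058, -0.008], [0.0, -0.137, -0.991]]
wrist_force: [-4.6, 1.8, 5.1]
gripper_width: 0.637
gripper_force: 30.0
```

```bash
python3 -c "
from h import *
gear()"
```

```text
scene 121 bar angle 50.8 ((0.5616235136985779, 0.1298312544822693), (0.045652132481336594, 0.012820727191865444), 48.61589431762695)
side 100 bar angle 49.6 ((0.5602536797523499, 0.13193395733833313), (0.044479530304670334, 0.0162291768938303), 46.03501892089844)
```

To row units: -0.0025 m / 0.75 = -0.0033, -0.0019 m / 0.75 = -0.0025, 8 degrees / 360 = 0.0222.

Request:
steer_hand(steps=[{"finger_gap":0,"y":-0.0008,"drx":0.0056},{"finger_gap":0,"y":-0.0016,"drx":0.0111},{"finger_gap":0,"y":-0.0016,"drx":0.0111},{"finger_gap":0,"y":-0.0025,"drx":0.0167},{"finger_gap":0,"y":-0.0033,"z":-0.0003,"drx":0.0222},{"finger_gap":0,"y":-0.0033,"z":-0.0003,"drx":0.0222}])

```text
time_s: 14.3
tcp_pos: [0.5577, -0.0249, 0.1279]
ee_rot: [[-0.058, -0.96, 0.274], [-0.998, 0.056, -0.016], [0.0, -0.275, -0.961]]
wrist_force: [-5.9, 4.0, 6.5]
gripper_width: 0.635
gripper_force: 30.0
```

```bash
python3 -c "
from h import *
gear()"
```

```text
scene 135 bar angle 77.5 ((0.5625825524330139, 0.12950898706912994), (0.045853935182094574, 0.012907464057207108), 76.1435317993164)
side 87 bar angle 75.6 ((0.5612446069717407, 0.12941041588783264), (0.04926308989524841, 0.014405503869056702), 75.53084564208984)
```

The gear knob reads 80°, or 1.40 rad, so it is home. Releasing and withdrawing.

Request:
steer_hand(steps=[{"finger_gap":1},{"finger_gap":1},{"finger_gap":1},{"finger_gap":1},{"finger_gap":1},{"finger_gap":1}])

```text
time_s: 15.0
tcp_pos: [0.5583, -0.0249, 0.1278]
ee_rot: [[-0.059, -0.96, 0.275], [-0.998, 0.056, -0.016], [0.0, -0.276, -0.961]]
wrist_force: [-0.1, 1.3, -0.7]
gripper_width: 0.992
gripper_force: 0.0
```

Request:
steer_hand(steps=[{"finger_gap":1,"z":-0.04},{"finger_gap":1,"z":-0.0933},{"finger_gap":1,"z":-0.1467},{"finger_gap":1,"z":-0.2},{"finger_gap":1,"x":0.04,"z":-0.2667},{"finger_gap":1,"x":0.0667,"z":-0.2667},{"finger_gap":1,"x":0.0667,"z":-0.2667}])

```text
time_s: 15.7
tcp_pos: [0.5005, -0.0729, 0.323]
ee_rot: [[-0.061, -0.958, 0.28], [-0.998, 0.059, -0.016], [-0.002, -0.281, -0.96]]
wrist_force: [-0.6, -1.1, -0.5]
gripper_width: 1.002
gripper_force: 0.0
```

```bash
python3 -c "
from h import *
gear('3.png')
for n in ('scene','side'):
  c=cap(n);P=pts(c);w=(np.hypot(P[...,0]-.5577,P[...,1]-.0515)<.018)&(P[...,2]>.215)&(P[...,2]<.26);z=P[w][:,2];print(len(z),np.percentile(z,[50,90]))
im=cv2.imread('pics/scene3.png');cv2.imwrite('pics/f.png',cv2.resize(im[180:320,200:400],None,fx=4,fy=4))"
```

```text
scene 137 bar angle 77.4 ((0.5622387528419495, 0.12954261898994446), (0.046897366642951965, 0.012898467481136322), 76.44210052490234)
side 81 bar angle 76.6 ((0.5617766976356506, 0.13074475526809692), (0.04548940807580948, 0.015051932074129581), 76.1119613647461)
154 [0.24036665 0.24296984]
98 [0.24099317 0.24516564]
```

View pics/f.png

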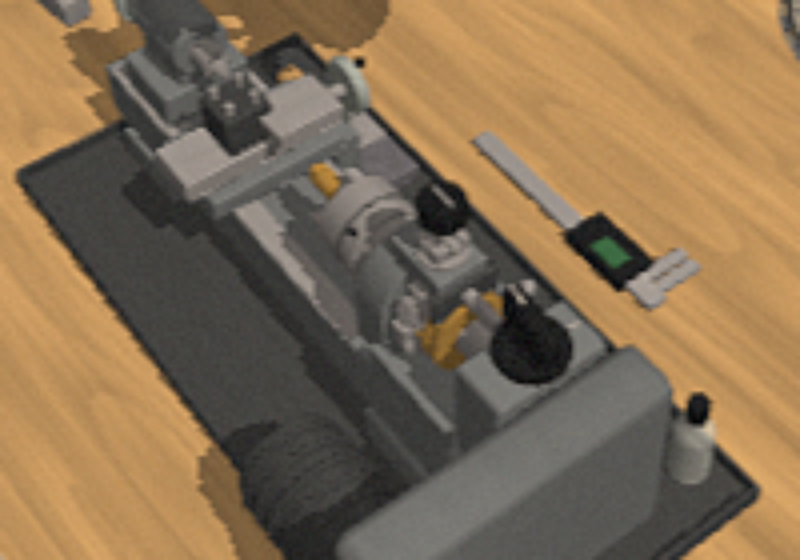

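The crop shows the gear knob at (530,335) with its nose towards the chuck and the collar meshed at (445,325). The plunger knob at (440,205) is raised, turned and parked, and the gripper is clear. Handing in.

Request:
steer_hand(steps=[{"finger_gap":1},{"finger_gap":1},{"finger_gap":1}])

```text
time_s: 16.2
tcp_pos: [0.5003, -0.0712, 0.3196]
ee_rot: [[-0.058, -0.96, 0.274], [-0.998, 0.055, -0.016], [0.0, -0.275, -0.962]]
wrist_force: [-0.5, 0.6, -0.5]
gripper_width: 1.003
gripper_force: 0.0
```

```bash
python3 -c "
from station import r, cams
print(r.finish_job())"
```

```text
the job is handed in; nothing more can be done
None
```

The job is handed in at about 16 s: the last images showed the plunger parked (about 7 mm up, turned about 91°) and the gear knob home in gear at about 1.40 rad, the gripper was clear of the lathe, and the hand-in returned no verdict.

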